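# Set out the bushing inspection station

### The arm

A 7-joint arm with a two-finger parallel gripper is mounted at the origin on the work surface. World frame = base frame: x ahead of the robot, y to its left, z up, the work surface at z = 0. Lengths are in m, angles in rad, forces in N, time in s.
With the tool pointing down it reaches from about 0.425 to 0.825 m from the base axis. Payload 3.6 kg.
Tool frame: the origin (TCP) lies where the fingers leave the gripper's body, on its centre line; the fingertips stand 73 mm ahead of it and the grasp point (between the pads) lies 54 mm ahead of it; z points along the fingers, y is the line along which they close (so a half turn about z gives the same grasp; the last joint's range is limited). The gripper opens to 85 mm and grips with 20 to 120 N. Pads are 22 mm wide; open, the fingers measure 114 mm over their backs; the gripper's body (76 mm by 85 mm) begins 54 mm behind the grasp point. The pads swing forward as they close: fully open they stand 13 mm farther back than shut.
Start: joints at [-1.169, 0.615, -0.013, 1.423, 0.008, 1.103, -0.04], TCP at [0.27, 0.591, 0.304] pointing down, gripper open.
Joint ranges: [-3.12, 3.12], [-0.3, 2.06], [-1.34, 1.32], [0.26, 2.42], [-1.36, 4.5], [0.01, 1.98], [-2.84, 2.84]. Speed limits (rad/s): [2.79, 2.79, 3.14, 3.14, 3.14, 3.14, 3.14].

### API

Orientations are given as a unit quaternion [x, y, z, w].
In Python, from station import arm, snapshot, camera_info, ticket gives the robot as it stands. Calls block until the motion is done:
- arm.movep(position, orientation): joint-space move of the TCP to a pose.
- arm.line_to(position, velocity=0.15, ori=None): straight line of the TCP; ori=None keeps the orientation; velocity is the mean speed in m/s.
- arm.move_j(angles): joint-space move.
- arm.move_gripper(opening, effort=None): opening from 0.0 (shut) to 1.0 (fully open); effort is the grip in N (None keeps the last); returns when the fingers have stopped.
- arm.pause(seconds).
- arm.ik(position, orientation): joint angles nearest the present ones, or None.
- snapshot(name): name is "scene" or "side" or "wrist"; returns the picture (480x640x3 uint8, blue, green, red); there is no depth.
- camera_info(name): a dict with "fx", "fy", "cx", "cy" (pixels), "R" (3x3) and "t" (3): a world point X has camera coordinates R X + t; the wrist camera has in their place "T_tool_cam" (4x4, takes a point from camera to tool coordinates, whose origin is the TCP and whose axes are the flange's). Camera axes: x right, y down, z forward; pixel columns grow to the right and rows downward; lengths in m; the calibration is good to about 2 mm. A picture is of the moment at which its call begins: read the wrist's pose just before it. camera_info takes no time and is no camera call.
A pose or a line that the arm cannot do raises arm.MotionError and nothing moves.
- ticket.finish_job(): hands the job in; it is judged then, once.
Readings, each from a call of its own:
- arm.read_time(): time.
- arm.read_joint_positions(): joint angles.
- arm.read_dq(): joint speeds.
- arm.read_effort(): joint torques, N m.
- arm.read_tool_pos(): TCP position.
- arm.read_eef_rot(): TCP orientation.
- arm.read_ft_force(): force on the tool from outside, world axes, zero at the start.
- arm.read_wrist_torque(): the same for the moment, N m.
- arm.read_opening(): opening from 0.0 (shut) to 1.0 (fully open).
- arm.read_finger_force(): force on a finger pad.
Only numpy, scipy, OpenCV 4.12 (cv2) and the standard library are available. Lean on these libraries where they do the work, as an engineer would, in place of code of your own. Each camera call takes 0.05 s, during which the arm holds its last target. There are 200 camera calls.

### The job

Set out the bench for a bushing check: stand each of the three bushings upright in the tote compartment that matches its size (large in the largest, medium in the middle-sized, small in the smallest), and lay the green master ring flat and centred on top of the grey stone block. Stand the red reject cup upright on the bench midway in the gap between the tote and the stone block, in line with both and touching neither, and leave the white jar at the other end of the tote where it is.

Things in the scene. Friction and masses are not known exactly. Their poses are not given: they have to be found in the camera images.
- bushing_large: Bright steel tube, 44 mm outside diameter, 28 mm bore, 58 mm tall, about 0.3 kg. It starts standing upright on the bench; its origin is the centre of its underside, z up along its axis.
- bushing_medium: Brass tube, 32 mm outside diameter, 20 mm bore, 54 mm tall, about 0.18 kg. It starts standing upright on the bench; its origin is the centre of its underside, z up along its axis.
- bushing_small: Light blue (cyan) polymer tube, 24 mm outside diameter, 13 mm bore, 50 mm tall, about 50 g. It starts standing upright on the bench; its origin is the centre of its underside, z up along its axis.
- master_ring: Green painted steel setting ring, 60 mm outside diameter, 34 mm bore, 20 mm high, about 0.25 kg, lying flat on the bench. Its origin is the centre of its underside, z up along its axis.
- reject_cup: Red plastic open cup, straight-sided, 50 mm outside diameter, 55 mm tall, 3 mm wall, about 60 g. It starts standing upright on the bench; its origin is the centre of its underside, z up along its axis.
- tote: Blue tray fixed to the bench, 70 (x) by 164 (y) mm, 26 high, walls and white-lined floor 4 thick, yaw within 0.15 rad. Origin: centre of its underside. Three open compartments in a row along its y, each 62 mm wide in x: largest 60 mm long, centred at y = +48 mm; middle-sized 48 mm long, at y = -10 mm; smallest 40 mm long, at y = -58 mm.
- block: Light grey stone block fixed to the bench, 80 x 80 mm, 30 mm high, off one end of the tote (its +y or its -y end), its centre about 230 mm from the tote's centre along the tote's y axis, leaving a gap of about 110 mm. Its origin is the centre of its underside; z up.
- jar: White screw-top jar with a blue cap, 66 mm diameter, 75 mm tall, loose, standing off the other end of the tote, to be left alone. Its origin is the centre of its underside.
Not all that is in view belongs to the job. What is shaped like the bushing_medium but purple is not meant.

How it is judged:
At the end, for the whole second after the job is handed in: Each bushing upright on the floor of its own compartment; ring flat on the block within 15 mm of its centre; cup upright on the bench in the gap, 66 to 127 mm from the block's centre, within 25 mm of the tote's long centre line, touching neither; jar within 20 mm of its start; all at rest (y of bushing_large in the frame of tote between 0.032 and 0.064 m and x of bushing_large in the frame of tote between -0.025 and 0.025 m and z of each of bushing_large, bushing_medium, bushing_small in the frame of tote below 0.008 m and angle between each of bushing_large, bushing_medium, bushing_small's own z axis and vertical below 0.12 rad and y of bushing_medium in the frame of tote between -0.026 and 0.006 m and x of bushing_medium in the frame of tote between -0.025 and 0.025 m and y of bushing_small in the frame of tote between -0.072 and -0.044 m and x of bushing_small in the frame of tote between -0.025 and 0.025 m and horizontal distance between master_ring and block below 0.015 m and z of master_ring in the frame of block between 0.027 and 0.034 m and angle between each of master_ring, reject_cup, jar's own z axis and vertical below 0.1 rad and (y of reject_cup in the frame of tote above 0.106 m or y of reject_cup in the frame of tote below -0.106 m) and horizontal distance between reject_cup and block between 0.066 and 0.127 m and x of reject_cup in the frame of tote between -0.025 and 0.025 m and height (world z) of reject_cup below 0.005 m and contact force between reject_cup and tote below 0.2 N and contact force between reject_cup and block below 0.2 N and linear speed of each of bushing_large, bushing_medium, bushing_small, master_ring, reject_cup below 0.02 m/s and distance of jar from where it was at the start of the episode below 0.02 m).
It fails at once if the white jar is pushed or knocked over (distance of jar from where it was at the start of the episode above 0.03 m or angle between jar's own z axis and vertical above 0.3 rad).
It also fails if it takes over 120 s, if anything falls off the work surface, if the arm or the gripper's body presses on something with over 40 N, if the wrist force passes 120 N, or if a joint passes its speed limit or range.

## Working session

There is one attempt and no reset: what is moved stays moved. The work goes in short steps, each a Python script; the robot and the scene stay as the last script left them, time stands still between calls to the robot, and variables do not carry over. Pictures are saved under pics/ and viewed, at most 14 in all, crops included, and the job is handed in when it is done.

```bash
ls; mkdir -p pics; python3 - <<'E'
from station import arm, snapshot, camera_info
import cv2
for n in("scene","side","wrist"):
    cv2.imwrite(f"pics/{n}0.png",snapshot(n)); print(n,camera_info(n))
print(arm.read_tool_pos(),arm.read_eef_rot(),arm.read_time())
E
```

```text
pics
scene {'fx': 612.1826497180693, 'fy': 612.1826497180693, 'cx': 314.8142162023713, 'cy': 242.4165602850043, 'R': array([[-0.32288048,  0.94627258,  0.01778795],
       [ 0.52101734,  0.19340544, -0.83134546],
       [-0.79011969, -0.25915738, -0.55547126]]), 't': array([ 0.16572289, -0.22175187,  1.44884891])}
side {'fx': 600.0472081007734, 'fy': 600.0472081007734, 'cx': 317.03526413551396, 'cy': 238.68207554863386, 'R': array([[ 0.851292  , -0.52466543,  0.00530229],
       [-0.28089893, -0.46425931, -0.83997565],
       [ 0.44316782,  0.71357514, -0.54259819]]), 't': array([-0.42159605,  0.1865083 ,  0.88267347])}
wrist {'fx': 344.17591277469, 'fy': 344.17591277469, 'cx': 320.2187370014459, 'cy': 244.38807446447385, 'T_tool_cam': array([[-1.01922234e-04, -9.47597981e-01, -3.19465265e-01,
         8.27714394e-02],
       [ 9.99999853e-01, -2.66999020e-04,  4.72932523e-04,
        -4.92806702e-04],
       [-5.33446817e-04, -3.19465170e-01,  9.47597869e-01,
        -7.03703851e-02],
       [ 0.00000000e+00,  0.00000000e+00,  0.00000000e+00,
         1.00000000e+00]])}
[0.27005911 0.59073985 0.30296939] [ 2.12741758e-01  9.77107913e-01 -1.01400263e-03 -2.06659119e-04] 0.15
```

View pics/scene0.png

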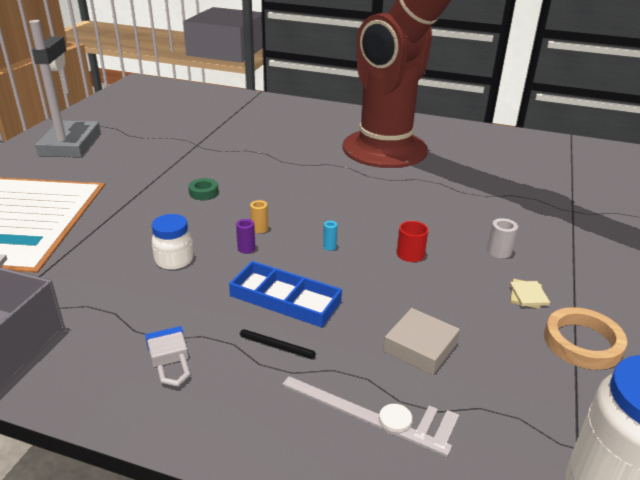

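View pics/side0.png

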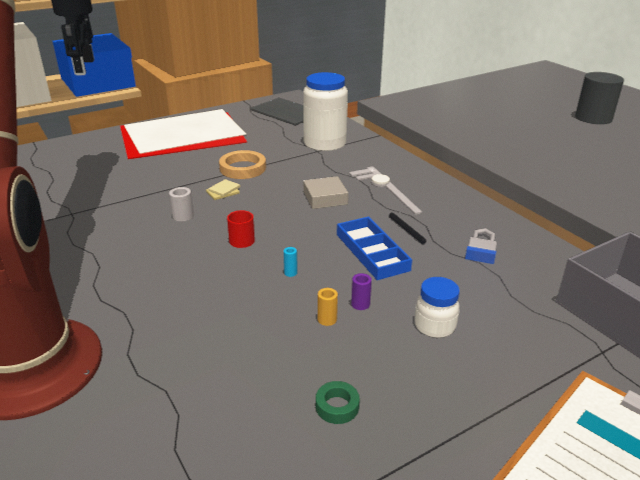

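The scene picture shows these:
- tote (286,292), with its largest compartment toward the block, which is at (422,340)
- jar (172,242)
- green ring (204,188)
- brass (260,217), with the purple lookalike at (246,236)
- cyan (330,236)
- red cup (412,242)
- steel tube (503,238)

The side picture agrees: brass (327,307), purple (361,291), cyan (290,262), cup (240,229), steel (181,204), ring (337,402).

Possible mix-ups:
- bushing_medium: brass (260,217) or purple (246,236). I choose brass.
- ring: green (204,188) or the orange tape roll (585,337). I choose green.
- jar: small (172,242) or the big one (620,430).

```bash
cat > h.py <<'E'
import numpy as np, cv2
from scipy.spatial.transform import Rotation as Ro
from station import arm, snapshot, camera_info
HSV={'ring':((60,60,20),(90,255,160)),'brass':((12,120,90),(24,255,255)),'cyan':((92,120,80),(106,255,255)),
 'cup':((0,150,60),(5,255,255)),'tote':((108,150,60),(124,255,255)),'purple':((130,80,40),(155,255,255)),
 'steel':((0,0,100),(180,60,255)),'block':((0,0,80),(30,70,230))}
def mask(img,k):
    return cv2.inRange(cv2.cvtColor(img,cv2.COLOR_BGR2HSV),*map(np.array,HSV[k]))
def contours(m,amin=60):
    m=cv2.morphologyEx(m,cv2.MORPH_OPEN,np.ones((3,3)))
    c,_=cv2.findContours(m,cv2.RETR_EXTERNAL,cv2.CHAIN_APPROX_NONE)
    return sorted([x for x in c if cv2.contourArea(x)>amin],key=cv2.contourArea,reverse=True)
def cam(name):
    """(K, Rwc, centre): world ray = Rwc @ K^-1 uv"""
    i=camera_info(name); K=np.array([[i['fx'],0,i['cx']],[0,i['fy'],i['cy']],[0,0,1]])
    if name!='wrist': return K,i['R'].T,-i['R'].T@i['t']
    R=Ro.from_quat(arm.read_eef_rot()).as_matrix(); T=i['T_tool_cam']
    return K,R@T[:3,:3],R@T[:3,3]+np.array(arm.read_tool_pos())
def rays(c,uv):
    uv=np.atleast_2d(uv).astype(float); d=np.c_[uv,np.ones(len(uv))]@np.linalg.inv(c[0]).T@c[1].T
    return d/np.linalg.norm(d,axis=1,keepdims=True)
def plane(c,uv,z):
    d=rays(c,uv); return (c[2]+d*((z-c[2][2])/d[:,2:]))[:,:2]
def tri(cs,uvs):
    """least-squares ray intersection, worst miss"""
    P=[np.eye(3)-np.outer(d,d) for d in (rays(c,u)[0] for c,u in zip(cs,uvs))]
    X=np.linalg.solve(sum(P),sum(p@c[2] for p,c in zip(P,cs)))
    return X,max(np.linalg.norm(p@(X-c[2])) for p,c in zip(P,cs))
def proj(c,X):
    p=c[0]@c[1].T@(np.asarray(X)-c[2]); return p[:2]/p[2]
def quat(phi):
    """tool down, closing line (tool y) at world angle phi"""
    y=np.array([np.cos(phi),np.sin(phi),0]); z=np.array([0,0,-1.]); return Ro.from_matrix(np.c_[np.cross(y,z),y,z]).as_quat()
E
python3 - <<'E'
from h import *
cs={n:cam(n) for n in('scene','side')}; im={n:cv2.imread(f'pics/{n}0.png') for n in cs}
near={'ring':((204,188),(337,402)),'brass':((260,217),(327,307)),'purple':((246,236),(361,291)),'cyan':((330,236),(290,262)),'cup':((412,242),(240,229)),'steel':((503,238),(181,204)),'tote':((286,292),(373,247)),'block':((422,340),(325,192)),'jar':None}
for k,v in near.items():
    if v is None: continue
    uv=[]
    for n,p in zip(cs,v):
        c=min(contours(mask(im[n],k)),key=lambda c:abs(cv2.pointPolygonTest(c,p,True)) if cv2.pointPolygonTest(c,p,True)<0 else 0)
        x,y,w,h=cv2.boundingRect(c); uv.append((x+w/2,y+h/2)); 
    X,e=tri(cs.values(),uv); print(k,np.round(uv).tolist(),X.round(3),round(e,4),'r',np.hypot(*X[:2]).round(3))
print('jar',tri(cs.values(),[(172,242),(437,308)]))
E
```

```text
ring [[204.0, 189.0], [338.0, 402.0]] [ 0.342 -0.3    0.009] 0.0012 r 0.455
brass [[259.0, 216.0], [328.0, 307.0]] [ 0.428 -0.139  0.026] 0.0007 r 0.45
purple [[246.0, 236.0], [362.0, 292.0]] [ 0.498 -0.135  0.026] 0.0004 r 0.516
cyan [[330.0, 236.0], [290.0, 262.0]] [0.441 0.004 0.024] 0.0008 r 0.441
cup [[412.0, 242.0], [240.0, 229.0]] [0.411 0.145 0.027] 0.0003 r 0.436
steel [[320.0, 240.0], [320.0, 240.0]] [0.501 0.002 0.052] 0.0018 r 0.501
tote [[286.0, 294.0], [374.0, 248.0]] [ 0.607 -0.02   0.009] 0.0029 r 0.608
block [[422.0, 342.0], [308.0, 284.0]] [ 0.531  0.164 -0.13 ] 0.0445 r 0.556
jar (array([ 0.56859998, -0.23947641,  0.0345355 ]), np.float64(0.0006762044631561481))
```

Triangulated points fit the given sizes: mid-heights are 26, 24 and 27 mm, and reach is 0.44 m or more. Next are wrist views above the tote and the block.

```bash
cat >> h.py <<'E'
def camtcp(cxyz,q):
    return np.asarray(cxyz)-Ro.from_quat(q).as_matrix()@camera_info('wrist')['T_tool_cam'][:3,3]
def look(name,cxyz,phi):
    q=quat(phi); arm.movep(camtcp(cxyz,q).tolist(),q.tolist()); arm.pause(.3); c=cam('wrist'); im=snapshot('wrist')
    cv2.imwrite(f'pics/{name}.png',im); np.savez(f'pics/{name}.npz',K=c[0],R=c[1],c=c[2]); return c,im
def load(name):
    z=np.load(f'pics/{name}.npz'); return (z['K'],z['R'],z['c']),cv2.imread(f'pics/{name}.png')
E
python3 - <<'E'
from h import *
print(tri([cam('scene'),cam('side')],[(503,238),(181,204)]),tri([cam('scene'),cam('side')],[(422,333),(325,187)]))
look('B',[0.58,0.20,0.36],np.pi/2); look('A',[0.607,-0.02,0.36],np.pi/2); print(arm.read_joint_positions(),arm.read_time())
a,b=load('A')[1],load('B')[1]
cv2.imwrite('pics/AB.png',cv2.resize(np.hstack([a,b]),(800,300)))
E
```

```text
(array([0.34787213, 0.2940082 , 0.02850672]), np.float64(0.0006492991997614228)) (array([0.64152267, 0.20485299, 0.02744155]), np.float64(4.9579077827734255e-05))
[ 0.03705247  0.69482507 -0.08053177  1.30699276  0.05622865  1.14187927
  1.52449879] 3.7417
```

View pics/AB.png

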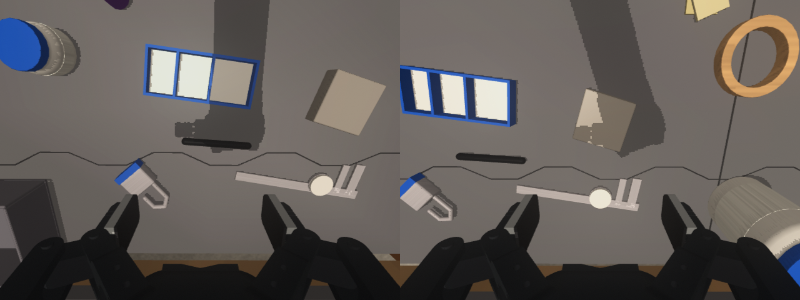

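View A shows the tote centred near (320,125) and the block near (550,160). In B the block is near (328,192), partly shadowed. I'll zoom in for the corners.

```bash
python3 - <<'E'
from h import *
cA,A=load('A'); cB,B=load('B')
c=[k for k in contours(mask(A,'tote')) if cv2.pointPolygonTest(k,(320,100),True)>-60][0]
h=cv2.convexHull(c); 
P=plane(cA,h[:,0],0.026).astype(np.float32)*1000; print(cv2.minAreaRect(P))
def crop(I,x,y,w,h,z): return cv2.resize(I[y:y+h,x:x+w],None,fx=z,fy=z,interpolation=cv2.INTER_CUBIC)
t=crop(A,220,60,200,120,2);
a=crop(A,480,100,150,130,2.66); b=crop(B,0,90,200,120,2); d=crop(B,265,125,150,130,2.66)
top=np.hstack([t,b]); bot=np.hstack([a,d])[:345,:800]; bot=cv2.copyMakeBorder(bot,0,0,0,800-bot.shape[1],cv2.BORDER_CONSTANT)
cv2.imwrite('pics/crops.png',np.vstack([top,bot])); print(top.shape,bot.shape)
E
```

```text
((603.6851196289062, -18.110107421875), (163.515625, 69.54732513427734), 82.51578521728516)
(240, 800, 3) (345, 800, 3)
```

View pics/crops.png

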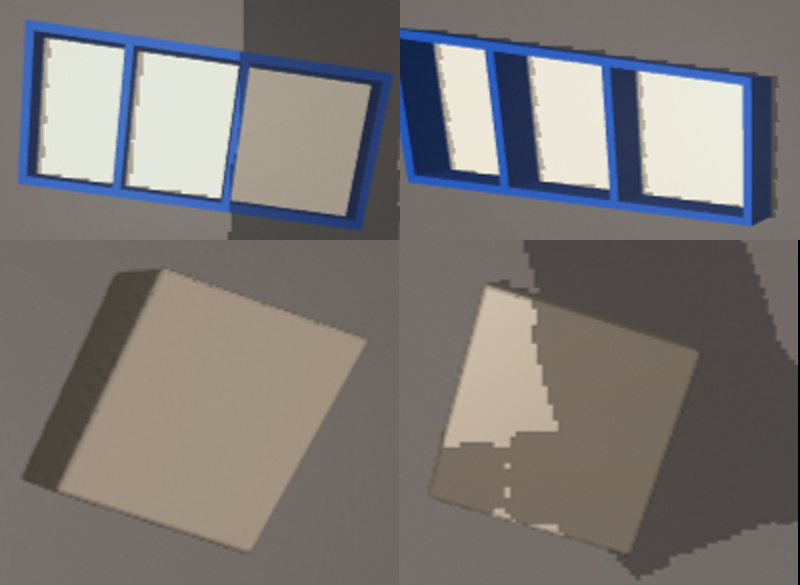

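The crops give the tote +y top corners: A (392,74),(361,229); B (752,75),(750,225). The block top corners are A (162,268),(366,340),(250,551),(58,491); B (486,286),(698,351),(630,552),(430,495).

```bash
python3 - <<'E'
from h import *
cA,A=load('A'); cB,B=load('B')
z=150*2.66/399
for a,b in zip([(392,74),(361,229)],[(752,75),(750,225)]):
    a=np.array([220+a[0]/2,60+a[1]/2])-.25; b=np.array([(b[0]-400)/2,90+b[1]/2])-.25
    X,e=tri([cA,cB],[a,b]); print('tote',X.round(4),round(e,4))
Q=[]
for a,b in zip([(162,268),(366,340),(250,551),(58,491)],[(486,286),(698,351),(630,552),(430,495)]):
    a=np.array([480+a[0]/2.66,100+(a[1]-240)/2.66])-.3; b=np.array([265+(b[0]-399)/2.66,125+(b[1]-240)/2.66])-.3
    X,e=tri([cA,cB],[a,b]); Q.append(X); print('blk',X.round(4),round(e,4),plane(cA,a,.03).round(4),plane(cB,b,.03).round(4))
Q=np.array(Q); print(Q.mean(0),np.linalg.norm(Q-np.roll(Q,1,0),axis=1))
yaw=np.radians(82.516-90); t=np.array([.6037,-.0181]); R=np.array([[np.cos(yaw),-np.sin(yaw)],[np.sin(yaw),np.cos(yaw)]])
print('block in tote',(Q.mean(0)[:2]-t)@R)
for y in (.048,-.01,-.058): print(y,t+R@[0,y])
print('edge dir',np.degrees(np.arctan2(*(Q[1]-Q[0])[1::-1])))
E
```

```text
tote [0.5794 0.0678 0.0245] 0.0006
tote [0.6484 0.0586 0.0273] 0.0
blk [0.5914 0.18   0.0289] 0.0002 [[0.5912 0.1793]] [[0.5916 0.1801]]
blk [0.6139 0.2546 0.0296] 0.0003 [[0.6142 0.2544]] [[0.6136 0.2545]]
blk [0.6889 0.2329 0.029 ] 0.0002 [[0.6889 0.2322]] [[0.6884 0.2327]]
blk [0.6666 0.1576 0.029 ] 0.0003 [[0.6667 0.1572]] [[0.6661 0.1577]]
[0.64021585 0.20627752 0.02912444] [0.07849887 0.07800261 0.07815319 0.07848907]
block in tote [0.00697976 0.22722227]
0.048 [0.60995197 0.0294911 ]
-0.01 [ 0.60239751 -0.02801481]
-0.058 [ 0.59614554 -0.07560591]
edge dir 73.24302643255001
```

The tote measures 163.5×69.5 mm with rim height about 26 mm and yaw −0.131. The block is 78 mm square and 29 mm high, at tote y = 0.227. Both match the text. Now close looks over the steel and brass pieces before reaching.

```bash
cat >> h.py <<'E'
HSV['steel']=((0,0,0),(180,255,255))
XY={'steel':(.348,.294),'brass':(.428,-.139),'cyan':(.441,.004),'cup':(.411,.145),'ring':(.342,-.300)}
H={'steel':.058,'brass':.054,'cyan':.050,'cup':.055,'ring':.020}; OD={'steel':.044,'brass':.032,'cyan':.024,'cup':.050,'ring':.060}
YAW=-.1306; T=np.array([.6037,-.0181])
def tote(x,y): return T+Ro.from_euler('z',YAW).as_matrix()[:2,:2]@[x,y]
def bear(k): return np.arctan2(XY[k][1],XY[k][0])+np.pi/2
E
python3 - <<'E'
from h import *
out=[]
for k in('brass','steel'):
    c,im=look('L'+k,[*XY[k],.30],bear(k)); u=proj(c,[*XY[k],H[k]]).astype(int); print(k,u)
    x,y=np.maximum(u-75,0); out.append(cv2.resize(im[y:y+150,x:x+150],(400,400)))
cv2.imwrite('pics/close.png',np.hstack(out)); print(arm.read_time())
for k in XY: print(k,arm.ik([*XY[k],.09],quat(bear(k)).tolist()) is not None,arm.ik([*XY[k],.22],quat(bear(k)).tolist()) is not None)
E
```

```text
brass [319 127]
steel [319 128]
7.275
steel True True
brass True True
cyan True True
cup True True
ring True True
```

View pics/close.png

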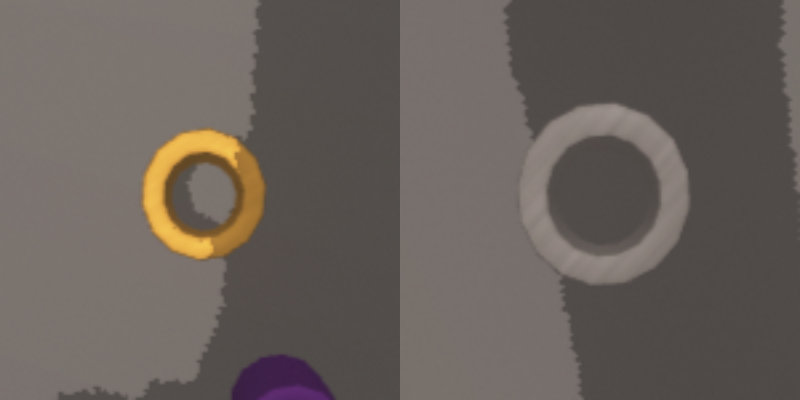

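The close crop shows brass at (204,194) and steel at (604,193) in crop pixels, about 1.8 mm from the prediction. Purple is separate at the bottom, so the choice holds. Picking the steel bushing now.

```bash
cat >> h.py <<'E'
def refine(k,c,im):
    u=proj(c,[*XY[k],H[k]])
    ct=max((x for x in contours(mask(im,k)) if np.linalg.norm(x[:,0].mean(0)-u)<30),key=cv2.contourArea)
    (x,y),r=cv2.minEnclosingCircle((plane(c,ct[:,0],H[k])*1000).astype(np.float32))
    p=np.array([x,y])/1000; print(k,'at',p.round(4),'dia',round(2*r,1),'shift',(p-XY[k]).round(4))
    assert np.linalg.norm(p-XY[k])<.006 and abs(2*r/1000-OD[k])<.005
    return p
def carry(k,p,q,g,base,dst,op=1.0,eff=40,rel=.75,hi=.21,v=.12):
    """pick k at p with TCP g above its underside, set it down at q with its underside at base"""
    phi=bear(k); arm.move_gripper(op)
    arm.movep([*p,hi-.04],quat(phi).tolist()); arm.line_to([*p,g],v)
    arm.move_gripper(0.,eff); o=arm.read_opening(); print('grip mm',o*85,'F',arm.read_finger_force())
    assert abs(o*.085-OD[k])<.006
    arm.line_to([*p,hi],.2)
    qs=[quat(dst),quat(dst+np.pi)]; qs=[(arm.ik([*q,hi],x.tolist()),x) for x in qs]; j0=arm.read_joint_positions()
    j,qq=min([x for x in qs if x[0] is not None],key=lambda x:np.abs(np.array(x[0])-j0).max())
    arm.movep([*q,hi],qq.tolist()); print('held',arm.read_opening()*85)
    arm.line_to([*q,base+g+.015],.2); f0=arm.read_ft_force()
    arm.line_to([*q,base+g+.0015],.05); print('dF',(np.array(arm.read_ft_force())-f0).round(1))
    arm.move_gripper(rel); arm.line_to([*q,hi],.2); print('t',arm.read_time())
E
python3 - <<'E'
from h import *
c,im=load('Lsteel'); p=plane(c,[319-75+204/2.667,128-75+193/2.667],.058)[0]; print(p)
carry('steel',p,tote(0,.048),.098,.004,YAW)
cv2.imwrite('pics/s1.png',snapshot('scene'))
E
```

```text
[0.34633891 0.29309783]
grip mm 42.76786354090307 F 40.05787583068013
held 43.26792227340662
dF [ 0.1  0.5 -0.5]
t 13.35
```

View pics/s1.png

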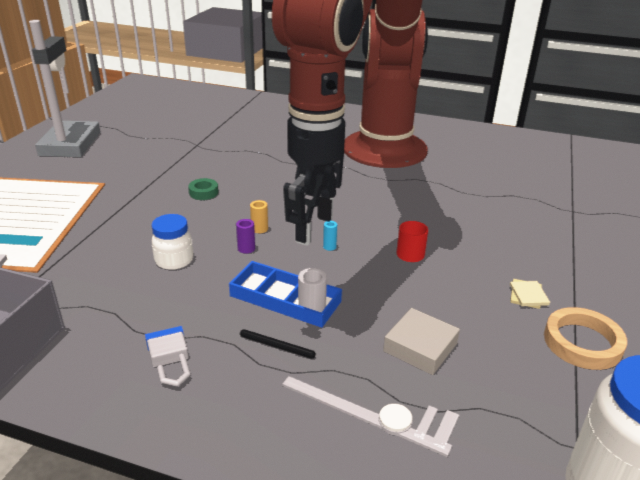

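The steel bushing stands upright in the largest compartment at (313,290). Brass and cyan next.

```bash
python3 - <<'E'
from h import *
p=refine('brass',*load('Lbrass')); carry('brass',p,tote(0,-.01),.098,.004,YAW,op=.75,rel=.6)
p=refine('cyan',*look('Lcyan',[*XY['cyan'],.30],bear('cyan'))); carry('cyan',p,tote(0,-.058),.096,.004,YAW,op=.75,rel=.5,eff=25)
cv2.imwrite('pics/s2.png',snapshot('scene'))
E
```

```text
brass at [ 0.4269 -0.138 ] dia 31.5 shift [-0.0011  0.001 ]
grip mm 30.060799964430025 F 39.50380029156804
held 30.549146210054158
dF [-0.5  0.5 -1.6]
t 19.8583
cyan at [0.4391 0.0036] dia 23.3 shift [-0.0019 -0.0004]
grip mm 23.15495266993076 F 24.45468306541443
held 23.028924994290744
dF [-0.6 -1.   0.1]
t 27.175
```

View pics/s2.png

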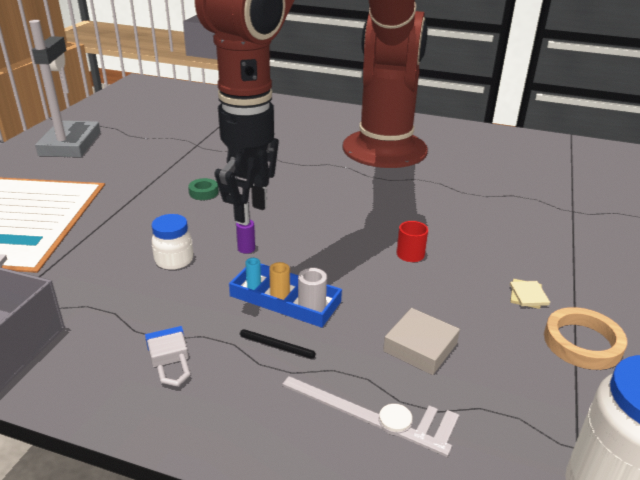

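All three bushings stand in their compartments: cyan (253,273), brass (280,281), steel (313,290). Now the cup and the ring.

```bash
python3 - <<'E'
from h import *
p=refine('cup',*look('Lcup',[*XY['cup'],.30],bear('cup'))); carry('cup',p,tote(.003,.132),.094,.0,YAW,eff=20,rel=1.)
p=refine('ring',*look('Lring',[*XY['ring'],.30],bear('ring'))); carry('ring',p,(.6402,.2063),.073,.030,YAW,eff=50,rel=1.)
look('F1',[.607,.03,.42],np.pi/2); look('F2',[.64,.206,.36],np.pi/2); print(arm.read_time())
cv2.imwrite('pics/F.png',cv2.resize(np.hstack([load('F1')[1],load('F2')[1]]),(800,300))); cv2.imwrite('pics/s3.png',snapshot('scene'))
E
```

```text
cup at [0.4103 0.1448] dia 49.6 shift [-0.0007 -0.0002]
grip mm 48.534229491175054 F 20.578220263123512
held 48.55546483906081
dF [-0.7 -0.9 -1.3]
t 34.8667
ring at [ 0.3412 -0.2986] dia 59.1 shift [-0.0008  0.0014]
grip mm 57.04368087645921 F 52.47540822252631
held 56.71641419437848
dF [-0.2  0.2 -0.1]
t 44.1833
46.5833
```

View pics/s3.png

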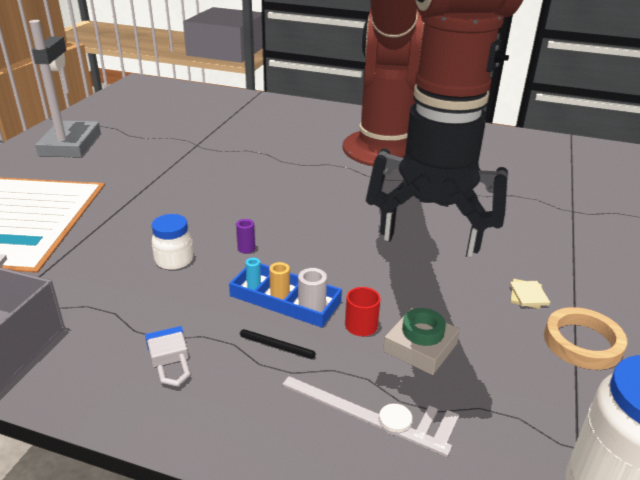

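View pics/F.png

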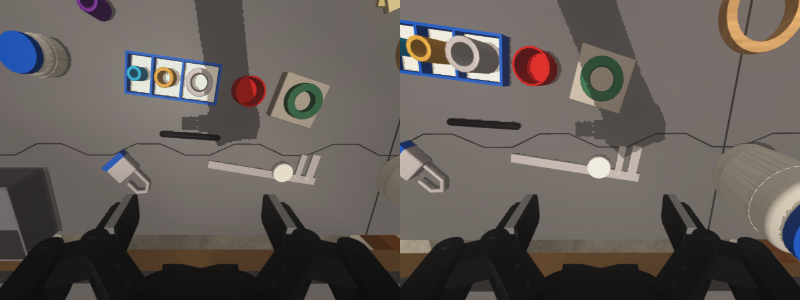

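The pictures show the three bushings in place, the cup in the gap (362,311) and the ring on the block (424,326). The jar has not visibly moved from (172,242). A last numeric check before handing in.

```bash
python3 - <<'E'
from h import *
from station import ticket
Rt=Ro.from_euler('z',YAW).as_matrix()[:2,:2]; ok=True
for v,k,z,q in(('F2','ring',.05,(.6402,.2063)),('F2','cup',.055,tote(.003,.132)),('F1','brass',.058,tote(0,-.01)),('F1','cyan',.054,tote(0,-.058))):
    c,im=load(v); u=proj(c,[*q,z]); ct=max((x for x in contours(mask(im,k),20) if np.linalg.norm(x[:,0].mean(0)-u)<20),key=cv2.contourArea)
    (x,y),r=cv2.minEnclosingCircle((plane(c,ct[:,0],z)*1000).astype(np.float32)); p=np.array([x,y])/1000
    print(k,'err',(p-q).round(4),'dia',round(2*r,1),'tote xy',((p-T)@Rt).round(4)); ok&=np.linalg.norm(p-q)<.010
if ok: print(ticket.finish_job())
E
```

```text
ring err [-0.0009 -0.0002] dia 58.5 tote xy [0.0061 0.2269]
cup err [0.0001 0.0052] dia 58.8 tote xy [0.0024 0.1372]
brass err [-0.0011  0.0022] dia 34.9 tote xy [-0.0014 -0.008 ]
cyan err [-0.0003  0.0046] dia 33.1 tote xy [-0.0009 -0.0535]
the job is handed in; nothing more can be done
None
```

I handed the job in at about 47 s: all three bushings are in their compartments, the ring is centred on the block to about 1 mm, the cup is in the gap and the jar hasn't visibly moved, though I checked the steel bushing and jar by eye only and the verdict was not reported.

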